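# Bring the bar lamp over the shogi board and still it

### The arm

A 6-joint arm with a two-finger parallel gripper is mounted at the origin on the work surface. World frame = base frame: x ahead of the robot, y to its left, z up, the work surface at z = 0. Lengths are in m, angles in rad, forces in N, time in s.
With the tool pointing down it reaches from about 0.3 to 0.875 m from the base axis. Payload 4.2 kg.
Tool frame: the origin (TCP) lies midway between the tips of the shut fingers; the grasp point (between the pads) lies 19 mm behind it; z points along the fingers, y is the line along which they close (so a half turn about z gives the same grasp; the last joint's range is limited). The gripper opens to 85 mm and grips with 20 to 120 N. Pads are 22 mm wide; open, the fingers measure 114 mm over their backs; the gripper's body (76 mm by 85 mm) begins 54 mm behind the grasp point. The pads swing forward as they close: fully open they stand 13 mm farther back than shut.
Start: joints at [-1.302, 0.32, 1.565, -0, 1.257, -0.02], TCP at [0.164, -0.551, 0.231] pointing down, gripper open.
Joint ranges: [-3.11, 3.11], [-0.84, 2.01], [0.21, 2.61], [-1.34, 4.49], [0.05, 2.63], [-2.56, 2.56]. Speed limits (rad/s): [2.57, 2.57, 3.14, 3.14, 3.14, 3.14].

### API

Orientations are given as a unit quaternion [w, x, y, z].
In Python, from workcell import sense, get_image, job_done gives the robot as it stands.
- The arm moves only by the tool send_rows, never from a script. Its argument "deltas" is a list of rows, each an object with "xyz": the shift along the world's x, y, z normalised to -1 to 1, where 1 is 0.25 m, a list of three; "turn": the turn, a rotation vector about the world's x, y, z normalised to -1 to 1, where 1 is 90 degrees, a list of three; "claw": the closure, from 0 (fully open) to 1 (shut). In form: [{"xyz": [tx, ty, tz], "turn": [ax, ay, az], "claw": claw}, ...]. A call has 1 to 12 rows; each row shifts and turns the commanded pose from where the row before left it; what a row does not reach is not made up. A row lasts 1/12 s, in which the tool goes at most 41.7 mm and 7.16 degrees, less where a joint would pass 70% of its speed; a pose out of reach is approached as far as the arm can. A call with a number of a shift or a turn outside -1 to 1 is refused whole. A call with a gripper value outside its range is refused whole. The fingers move at their own pace and stop on an object; "grip_force" is the grip in N (left out, the last holds). Time passes only in rows, so rows that do not move let the fingers close. It gives the time, the measured TCP pose, the force, the opening and the grip force at its end, in the units of the state.
- sense(): the state, without advancing time (a new reading comes with each control period).
- get_image(name): name is "scene" or "top"; returns a dict with "pixels" (400x640x3 uint8, red, green, blue), "mtx" (3x3 intrinsics, pixels), "xyz" and "rotation" of the camera in the world. Camera axes: x right, y down, z forward; pixel columns grow to the right and rows downward; lengths in m; the calibration is good to about 2 mm. A picture is of the moment at which its call begins. There is no depth.
- job_done(): hands the job in; it is judged then, once.
The state is a dict: "t": time; "joint_pos": joint angles; "joint_velocities": joint speeds; "joint_torque": joint torques, N m; "tcp_pos": TCP position; "tool_rot": TCP orientation; "wrist_force": force on the tool from outside, world axes, zero at the start; "wrist_torque": the same for the moment, N m; "gripper_width": finger opening in m; "grip_force": force on a finger pad.
Only numpy, scipy, OpenCV 4.12 (cv2) and the standard library are available. Lean on these libraries where they do the work, as an engineer would, in place of code of your own. Each camera call takes 0.05 s, during which the arm holds its last target. There are 200 camera calls.

### The job

Slide the rail carriage by its orange grip so that the parked bar lamp comes off its cork rest and over to the shogi board, and calm its swinging by the way you move the carriage: it hardly calms down by itself, must never swing wildly or knock the rest after dropping off it, and the robot must not touch the lamp itself. Keep the lamp centred over the board, level and quiet, for several seconds, then let go and leave it so. Leave the rest and everything else on the table where it is.

Things in the scene. Friction and masses are not known exactly. Their poses are not given: they have to be found in the camera images.
- gantry: fixed lamp gantry: an aluminium rail 840 mm long, 22 mm wide, its axis 250 mm above the table, on two posts at y = -420 and +420 mm of this frame. Origin on the table under the rail's middle; y along the rail, z up; turned by up to 0.1 rad. Rubber stops limit the carriage.
- carriage (a joint): slide of the carriage along the gantry's +y axis, m. 0: at the near stop, 200 mm on the -y side of the rail's middle, so its rail position is y = value - 0.200; far stop at 0.470. About 0.45 kg, rail friction about 2 N plus 2 N per m/s (nominal): let go, it stays where it is. At the start 0.02 to 0.07, with the lamp parked.
- carriage_grip (a point): centre of the orange grip on top of the carriage: an upright block 30 mm along the rail, 24 mm across and 46 mm high (this point at mid height, 292 mm above the table). It stands on a grey plate 70 x 44 mm whose top is 23 mm below this point. Take it from above with the fingers closing along the rail.
- swing (a joint): angle of the lamp about its pivot, rad; 0 level, positive: end on the rail's -y side up. Pivot axis level, across the rail, 75 mm below the rail axis. Parked at +0.28. Free, it swings as a pendulum of length 0.75 m (nominal): angle'' = (a - 9.81 angle)/0.75, a = carriage acceleration along +y; period 1.74 s, damping ratio about 0.005 (a swing takes about a minute to fade to a third).
- lamp: the bar lamp: a brass bar 310 mm long along the rail, below it, two white round lights (72 mm across) 110 mm either side of the middle, and at each end a rubber foot (ball of radius 9 mm) 155 mm from the middle and 50 mm below the pivot. About 0.6 kg (nominal). Origin on the pivot axis at the bar's middle; y along the bar, z up when level. Not to be touched.
- lamp_mid (a point): middle of the lamp on its pivot axis, 175 mm above the table; it is directly below the orange grip and moves with the carriage.
- lamp_rest: heavy loose iron stand (2.5 kg) with a cork shelf 100 mm along the rail, 60 mm across, top 161 mm above the table; origin on the table under the shelf's middle. The lamp's -y foot is parked on it; when the carriage has drawn that foot past the shelf's +y edge (carriage value 0.09 to 0.12) it drops off and the lamp swings about 0.28 rad either way. Then the lamp must stay clear of it.
- board: fixed shogi board below the rail, 360 mm across the rail, 330 mm along it, playing surface 30 mm above the table, pieces to 38 mm. Origin on the table under its centre, axes parallel to the gantry's; the lamp's middle is to stop above its centre along the rail (its y = 0). The centre lies under the rail at gantry y = +50 to +150 mm.
- teacup: celadon teacup, 76 mm across, 70 mm high, origin at its underside; not to be disturbed
- flask: pewter sake flask, 80 mm across, 150 mm high, origin at its underside; not to be disturbed
- piece_case: round boxwood piece case, 94 mm across, 75 mm high, origin at its underside; not to be disturbed
Things that resemble listed ones, but are neither listed nor needed, are in the scene too. What is shaped like the lamp_rest but turquoise is not meant.

How it is judged:
On the way, in this order (a step that is already met when the one before it is completed fails the run):
1. the lamp has come off its rest and is well on its way (horizontal distance between lamp_mid and lamp_rest above 0.23 m).
2. the lamp stays centred over the board, level and quiet, for 3 s (value of joint swing between -0.07 and 0.07 rad and y of lamp_mid in the frame of board between -0.02 and 0.02 m), for 3 s.
At the end, for the whole second after the job is handed in: the lamp's middle is within 20 mm of the board's centre along the rail, the lamp is level within 0.07 rad and turns slower than 0.3 rad/s, the carriage stands still, let go, and the rest and the other things are where they were (20 mm) (all of step 2 and angular speed of lamp below 0.3 rad/s and velocity of joint carriage between -0.02 and 0.02 m/s and distance of each of lamp_rest, teacup, flask, piece_case from where it was at the start of the episode below 0.02 m and angle between lamp_rest's own z axis and vertical below 0.1 rad); the robot touches nothing.
It fails at once if the robot touches the lamp (contact force between lamp and the arm above 0.5 N or contact force between lamp and the fingers above 0.5 N).
It fails at once if the lamp knocks against its rest after it has dropped off (contact force between lamp and lamp_rest above 0.3 N and value of joint swing below 0.18 rad).
It fails at once if the lamp swings beyond 0.5 rad (value of joint swing above 0.5 rad or value of joint swing below -0.5 rad).
It fails at once if the rest is shoved or tipped (distance of lamp_rest from where it was at the start of the episode above 0.03 m or angle between lamp_rest's own z axis and vertical above 0.2 rad).
It fails at once if a bystander is disturbed (distance of any of teacup, flask, piece_case from where it was at the start of the episode above 0.03 m).
It also fails if it takes over 48 s, if anything falls off the work surface, if the arm or the gripper's body presses on something with over 40 N, if the wrist force passes 120 N, or if a joint passes its speed limit or range.

## Working session

There is one attempt and no reset: what is moved stays moved. The work goes in short steps, Python scripts to look and compute and a tool call to move; the robot and the scene stay as the last step left them, time stands still between calls to the robot, and variables do not carry over. Pictures are saved under pics/ and viewed, at most 10 in all, crops included, and the job is handed in when it is done.

Besides the shell and the picture viewer there is one more tool, called after "Request:" as name(argument=value, ...), one argument or row to a line, values as JSON. send_rows: Moves the arm, as the interface text tells. Scaled input: -1 to 1 covers 0.25 m each way for a shift and 90 degrees each way for a turn. Its arguments: {"type":"object","properties":{"deltas":{"type":"array"},"grip_force":{"type":"number"}},"required":["deltas"]}

```bash
mkdir -p pics; cat > h.py <<'E'
import numpy as np,cv2
from workcell import sense,get_image,job_done
def ray(im,u,v):
    d=np.linalg.inv(np.array(im["mtx"]))@[u,v,1]; R=np.array(im["rotation"])
    if R.shape!=(3,3):
        from scipy.spatial.transform import Rotation as Q
        R=Q.from_quat(np.roll(R.ravel(),-1)).as_matrix()
    return np.array(im["xyz"]),R@d
def onz(im,u,v,z):
    o,d=ray(im,u,v); return o+d*(z-o[2])/d[2]
def save(im,n): cv2.imwrite(f"pics/{n}.png",np.ascontiguousarray(im["pixels"][:,:,::-1]))
E
python3 - <<'E'
from h import *
for n in("scene","top"):
    im=get_image(n); save(im,n+"0"); print(n,im["mtx"],im["xyz"],im["rotation"])
print(sense())
E
```

```text
scene [[503.95306714   0.         314.28802011]
 [  0.         503.95306714 199.15335778]
 [  0.           0.           1.        ]] [ 1.07697276 -0.56902606  1.24232187] [-0.26494361  0.87114069  0.39325033 -0.12756552]
top [[408.94941524   0.         323.82840227]
 [  0.         408.94941524 201.27837906]
 [  0.           0.           1.        ]] [ 0.44052008 -0.10786584  1.2462457 ] [-0.02465151  0.70762191 -0.7052011   0.03680949]
{'t': 0.1, 'joint_pos': array([-1.30199654e+00,  3.20233762e-01,  1.56553586e+00,  1.23965042e-05,
        1.25740528e+00, -2.00034021e-02]), 'joint_velocities': array([ 0.00150358, -0.00068687, -0.00321131,  0.00086079,  0.00021677,
       -0.00149044]), 'joint_torque': array([-5.52942420e-04, -4.16409159e+01, -2.34704804e+01, -5.98323686e-05,
        4.93881947e-03,  8.74004144e-06]), 'tcp_pos': array([ 0.16365445, -0.55078296,  0.23057123]), 'tool_rot': array([-7.85741818e-04,  9.89592159e-01,  1.43898339e-01, -9.23114503e-05]), 'wrist_force': array([ 0.0378433 , -0.89996861, -0.47870674]), 'wrist_torque': array([ 0.02934269, -0.04971464,  0.04088548]), 'grip_force': 0.0, 'gripper_width': 0.0855569385581598}
```

View pics/scene0.png

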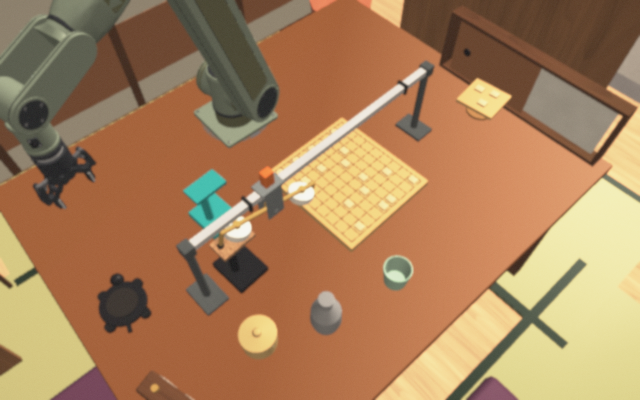

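View pics/top0.png

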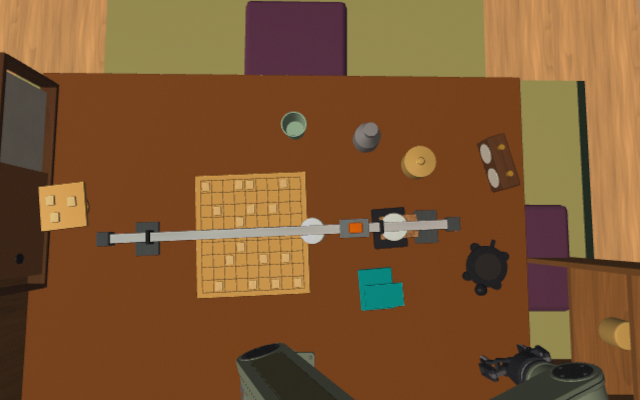

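The top view shows the grip at (355,228), on a rail running from about (103,239) to (453,224), and the shogi board spanning about (196..309, 173..297). In the scene view the grip is at (266,175).

Possible mix-ups:
- **Grip:** the orange block at top (355,228) is my choice. The cork shelf at (410,225) is brown, and there is no other orange block.
- **Rest:** the black stand with cork at top (389,228) is my choice. The turquoise one at (381,290) is the decoy.
- **Board:** the large board centred at (252,235) is my choice. The small board at (64,206) is the decoy.

```bash
python3 - <<'E'
from h import *
im=get_image("top"); sc=get_image("scene")
def hsv(i): return cv2.cvtColor(np.ascontiguousarray(i["pixels"]),cv2.COLOR_RGB2HSV)
H=hsv(im)
def big(m,roi=None):
    c,_=cv2.findContours(m.astype(np.uint8),cv2.RETR_EXTERNAL,cv2.CHAIN_APPROX_NONE); return max(c,key=cv2.contourArea)
def orange(i):
    h=hsv(i); return (h[...,0]>=4)&(h[...,0]<=14)&(h[...,1]>190)&(h[...,2]>190)
m=orange(im);c=big(m); print("grip",cv2.boundingRect(c),cv2.minAreaRect(c),cv2.contourArea(c))
m2=orange(sc);c2=big(m2);print("grip sc",cv2.boundingRect(c2))
(u,v),_,_=cv2.minAreaRect(c); print("grip@.315",onz(im,u,v,.315))
# rail
r=(H[...,1]<40)&(H[...,2]>130); up=[];lo=[]
for x in list(range(165,295,4))+list(range(390,440,4)):
    ys=np.where(r[215:255,x])[0]
    if 4<=len(ys)<=12: up.append(onz(im,x,215+ys.min()-.5,.261)[:2]); lo.append(onz(im,x,215+ys.max()+.5,.261)[:2])
P=(np.array(up)+np.array(lo))/2; a=np.polyfit(P[:,1],P[:,0],1); print("rail x=",a,"res",np.std(P[:,0]-np.polyval(a,P[:,1])),len(P),"width",np.mean(np.linalg.norm(np.array(up)-lo,axis=1)))
# board
b=(H[...,0]>=12)&(H[...,0]<=24)&(H[...,1]>90)&(H[...,2]>150)
b[:,:185]=0;b[:,320:]=0;b[:160]=0;b[310:]=0
pts=np.argwhere(cv2.morphologyEx(b.astype(np.uint8),cv2.MORPH_OPEN,np.ones((3,3))))[:,::-1].astype(np.int32)
bb=cv2.boxPoints(cv2.minAreaRect(pts)); W=np.array([onz(im,*p,.03) for p in bb]); print("board",bb.tolist(),W,W.mean(0))
p=np.array([onz(im,*p,.03)[:2] for p in pts]).astype(np.float32); print(cv2.minAreaRect(p))
crop=im["pixels"][165:305,180:470,::-1]; cv2.imwrite("pics/crop.png",cv2.resize(np.ascontiguousarray(crop),None,fx=2.7,fy=2.7,interpolation=cv2.INTER_CUBIC))
E
```

```text
grip (350, 223, 11, 9) ((355.0, 227.0), (8.0, 10.0), 90.0) 72.0
grip sc (263, 177, 1, 1)
grip@.315 [ 0.4632449  -0.19492084  0.315     ]
rail x= [-0.04527554  0.45329361] res 0.000643052432086448 42 width 0.020333142187130886
board [[192.0063934326172, 176.1597442626953], [304.26678466796875, 171.66932678222656], [309.1309814453125, 293.2747802734375], [196.87060546875, 297.76519775390625]] [[ 0.6202007   0.26509257  0.03      ]
 [ 0.63556742 -0.06968248  0.03      ]
 [ 0.27614787 -0.08636106  0.03      ]
 [ 0.26317416  0.24011884  0.03      ]] [0.44877254 0.08729197 0.03      ]
((0.4492197036743164, 0.08595216274261475), (0.3581904172897339, 0.3282107412815094), 2.656869888305664)
```

View pics/crop.png

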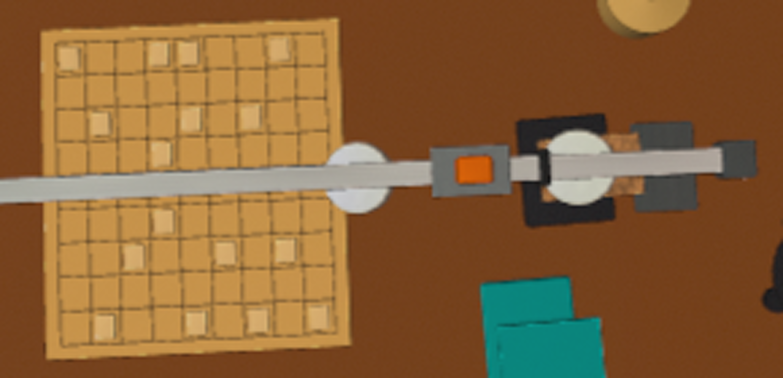

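The crop shows the orange block on its grey plate on the rail at crop (474,170). The black stand with the cork shelf is under the right-hand light, and the turquoise stand is off the rail. My choices are confirmed. The grip is at about (0.4625, -0.195), the rail is turned 0.046 rad, and the board centre is at y≈0.0865. I'll raise the tool, turn it and move above the grip.

Request:
send_rows(
  deltas=[
    {"xyz":[0,0,0.16],"turn":[0,0,-0.052],"claw":0.3},
    {"xyz":[0,0,0.16],"turn":[0,0,-0.052],"claw":0.3},
    {"xyz":[0,0,0.16],"turn":[0,0,-0.051],"claw":0.3},
    {"xyz":[0.04,0.05,0.14],"turn":[0,0,0],"claw":0.3},
    {"xyz":[0.1,0.12,0.06],"turn":[0,0,0],"claw":0.3},
    {"xyz":[0.1,0.12,0],"turn":[0,0,0],"claw":0.3},
    {"xyz":[0.1,0.12,0],"turn":[0,0,0],"claw":0.3},
    {"xyz":[0.1,0.12,0],"turn":[0,0,0],"claw":0.3},
    {"xyz":[0.1,0.12,0],"turn":[0,0,0],"claw":0.3},
    {"xyz":[0.1,0.12,0],"turn":[0,0,0],"claw":0.3},
    {"xyz":[0.1,0.12,0],"turn":[0,0,0],"claw":0.3},
    {"xyz":[0.1,0.12,0],"turn":[0,0,0],"claw":0.3},
  ],
)

```text
t: 1.2
tcp_pos: [0.3744, -0.2971, 0.4013]
tool_rot: [0.0, 1.0, 0.023, 0.0]
wrist_force: [0.1, 0.1, 0.3]
gripper_width: 0.0594
grip_force: 0.0
```

Request:
send_rows(
  deltas=[
    {"xyz":[0.088,0.103,0],"turn":[0,0,0],"claw":0.3},
    {"xyz":[0.088,0.103,0],"turn":[0,0,0],"claw":0.3},
    {"xyz":[0.088,0.103,0],"turn":[0,0,0],"claw":0.3},
    {"xyz":[0.088,0.103,0],"turn":[0,0,0],"claw":0.3},
    {"xyz":[0,0,-0.06],"turn":[0,0,0],"claw":0.3},
    {"xyz":[0,0,-0.06],"turn":[0,0,0],"claw":0.3},
    {"xyz":[0,0,-0.06],"turn":[0,0,0],"claw":0.3},
  ],
)

```text
t: 1.78
tcp_pos: [0.4621, -0.195, 0.3556]
tool_rot: [0.0, 1.0, 0.024, -0.0]
wrist_force: [-0.3, -0.6, -0.7]
gripper_width: 0.0596
grip_force: 0.0
```

```bash
python3 - <<'E'
from h import *
sc=get_image("scene"); s=sense(); print(s["tcp_pos"])
def px(im,p):
    from scipy.spatial.transform import Rotation as Q
    R=Q.from_quat(np.roll(np.array(im["rotation"]),-1)).as_matrix(); q=np.array(im["mtx"])@(R.T@(np.array(p)-im["xyz"])); return q[:2]/q[2]
print(px(sc,[.4625,-.195,.292]),px(sc,[.449,.0865,.175]),px(sc,[.4495,.0865,.03]))
for z in(.175,.125): print(z,[px(sc,[.4533-.0453*y,y,z]) .round() for y in(-.35,-.195,-.04)])
c=np.ascontiguousarray(sc["pixels"][100:300,150:400,::-1]); cv2.imwrite("pics/c2.png",cv2.resize(c,None,fx=3,fy=3,interpolation=cv2.INTER_CUBIC))
E
```

```text
[ 0.46058812 -0.1947089   0.35227682]
[267.6683532  177.35628723] [348.71241529 145.20851413] [346.76431727 176.78807904]
0.175 [array([224., 242.]), array([272., 205.]), array([316., 171.])]
0.125 [array([227., 252.]), array([273., 215.]), array([316., 182.])]
```

View pics/c2.png

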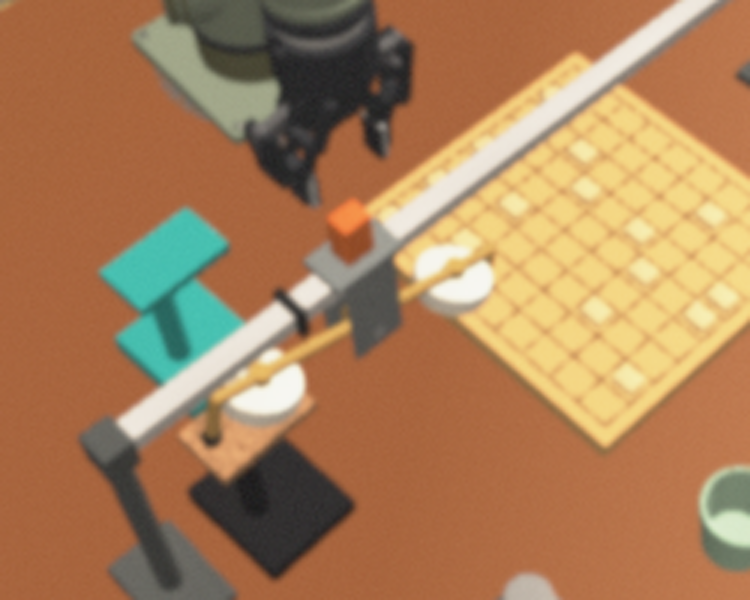

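The grip is at scene pixel (266.7,177), within about 1 px of the prediction. The open gripper hangs above it and clear of it. I'll lower and grip.

Request:
send_rows(
  deltas=[
    {"xyz":[0.004,0,-0.08],"turn":[0,0,0],"claw":0.3},
    {"xyz":[0,0,-0.08],"turn":[0,0,0],"claw":0.3},
    {"xyz":[0,0,-0.08],"turn":[0,0,0],"claw":0.3},
    {"xyz":[0,0,-0.05],"turn":[0,0,0],"claw":0.3},
    {"xyz":[0,0,-0.02],"turn":[0,0,0],"claw":0.3},
    {"xyz":[0,0,0],"turn":[0,0,0],"claw":0.8},
    {"xyz":[0,0,0],"turn":[0,0,0],"claw":0.8},
    {"xyz":[0,0,0],"turn":[0,0,0],"claw":0.8},
    {"xyz":[0,0,0],"turn":[0,0,0],"claw":0.8},
    {"xyz":[0,0,0],"turn":[0,0,0],"claw":0.8},
  ],
  grip_force=60,
)

```text
t: 2.67
tcp_pos: [0.4632, -0.1963, 0.2801]
tool_rot: [0.001, 1.0, 0.023, 0.001]
wrist_force: [-0.7, -1.4, 3.3]
gripper_width: 0.0294
grip_force: 61.7
```

```bash
python3 - <<'E'
from h import *
im=get_image("top");sc=get_image("scene"); s=sense(); print(s["tcp_pos"],s["wrist_force"],s["wrist_torque"],s["gripper_width"])
from scipy.spatial.transform import Rotation as Q
# white light blobs in both views
for i,n in((im,"top"),(sc,"scene")):
    h=cv2.cvtColor(np.ascontiguousarray(i["pixels"]),cv2.COLOR_RGB2HSV); m=((h[...,1]<45)&(h[...,2]>195)).astype(np.uint8)
    k,l,st,ce=cv2.connectedComponentsWithStats(m)
    print(n,[(st[j].tolist(),ce[j].round(1).tolist()) for j in range(1,k) if st[j,4]>30 and 200<ce[j][0]<440 and 120<ce[j][1]<280])
# cork
h=cv2.cvtColor(np.ascontiguousarray(sc["pixels"]),cv2.COLOR_RGB2HSV)
print(h[243:248,228:236].tolist()[0], h[252,234].tolist(), h[270,200].tolist())
save(im,"t3")
c=np.ascontiguousarray(im["pixels"][180:280,300:460,::-1]); cv2.imwrite("pics/c3.png",cv2.resize(c,None,fx=4,fy=4,interpolation=cv2.INTER_CUBIC))
E
```

```text
[ 0.46317058 -0.19634832  0.28013926] [-0.43843974 -2.96864322  6.26754928] [-0.07177521  0.16433307  0.05475606] 0.029372353497665687
top [([302, 219, 19, 6, 79], [310.6, 221.5]), ([302, 235, 20, 8, 105], [311.2, 237.8])]
scene [([278, 85, 125, 94, 1059], [338.8, 132.6]), ([289, 182, 18, 11, 97], [295.5, 185.8]), ([294, 187, 20, 14, 170], [305.2, 194.8]), ([247, 192, 13, 10, 81], [253.3, 196.8]), ([190, 201, 57, 45, 534], [218.0, 223.1]), ([227, 222, 24, 16, 229], [240.6, 231.0]), ([385, 270, 21, 12, 147], [394.9, 275.7])]
[[14, 128, 222], [14, 126, 223], [14, 127, 223], [14, 125, 224], [14, 125, 222], [14, 122, 220], [14, 121, 219], [14, 119, 218]] [13, 129, 144] [10, 90, 99]
```

View pics/c3.png

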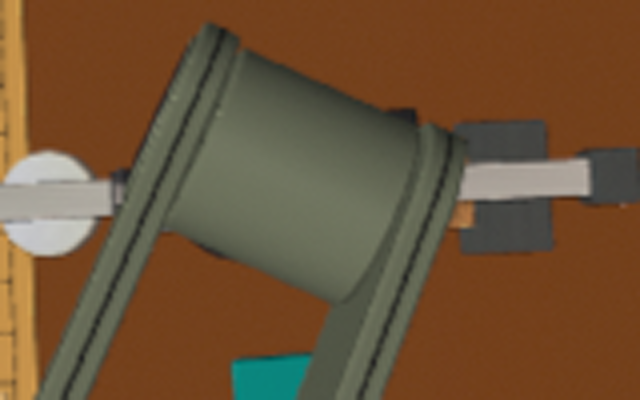

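The arm hides the carriage in the top view, with one light visible near crop (48,203). The carriage is gripped (29 mm opening). I'll measure swing from the two lights in the scene view, by casting rays onto the vertical plane of the rail.

```bash
cat >> h.py <<'E'
n=np.array([1,.0453,0.]); 
def onrail(im,u,v):
    o,d=ray(im,u,v); t=(.4533-o@n)/(d@n); p=o+t*d; return p[1],p[2]
def swing(im,yc,dbg=False):
    h=cv2.cvtColor(np.ascontiguousarray(im["pixels"]),cv2.COLOR_RGB2HSV)
    m=(h[...,1]<60)&(h[...,2]>170)
    vv,uu=np.nonzero(m); P=np.array([onrail(im,u,v) for u,v in zip(uu,vv)])
    out=[]
    for s in(-1,1):
        k=(abs(P[:,0]-yc-s*.105)<.055)&(abs(P[:,1]-.165)<.052)
        q=P[k].astype(np.float32); 
        M=np.zeros(m.shape,np.uint8); M[vv[k],uu[k]]=1
        M=cv2.morphologyEx(M,cv2.MORPH_CLOSE,np.ones((7,7)))
        kk,l,st,ce=cv2.connectedComponentsWithStats(M); j=1+st[1:,4].argmax()
        hull=cv2.convexHull(np.argwhere(l==j)[:,::-1].astype(np.int32)); mo=cv2.moments(hull)
        c=(mo["m10"]/mo["m00"],mo["m01"]/mo["m00"]); out.append(onrail(im,*c)); 
        if dbg: print(s,c,st[j],out[-1])
    (a,b),(c,d)=out
    return np.arctan2(b-d,c-a),out
E
python3 - <<'E'
from h import *
sc=get_image("scene"); s=sense(); print(s["tcp_pos"],s["wrist_force"])
print(swing(sc,s["tcp_pos"][1],True))
print("edge corner",onz(sc,254,235,.161),"left",onz(sc,210,245,.161),"bottom",onz(sc,225,261,.161))
print("foot",onrail(sc,220.7,245.7))
E
```

```text
[ 0.46321084 -0.19634364  0.2801256 ] [-0.52469121 -1.93932619  6.00954757]
-1 (239.6127382612738, 229.77824267782427) [226 217  26  24 317] (np.float64(-0.3000757386943848), np.float64(0.17399612497000416))
1 (298.80797101449275, 189.1062801932367) [289 181  24  20 272] (np.float64(-0.10240734984507494), np.float64(0.1524630356749126))
(np.float64(0.10850755453608078), [(np.float64(-0.3000757386943848), np.float64(0.17399612497000416)), (np.float64(-0.10240734984507494), np.float64(0.1524630356749126))])
edge corner [ 0.49538356 -0.27903258  0.161     ] left [ 0.44613741 -0.37700565  0.161     ] bottom [ 0.50645697 -0.37495845  0.161     ]
foot (np.float64(-0.35997746122936636), np.float64(0.1687690635465211))
```

```bash
sed -i 's/abs(P\[:,0\]-yc-s\*.105)<.055)&(abs(P\[:,1\]-.165)<.052)/abs(P[:,0]-yc-s*.105)<.075)\&(P[:,1]>.07)\&(P[:,1]<.222)/' h.py
python3 - <<'E'
from h import *
sc=get_image("scene"); s=sense()
print(swing(sc,s["tcp_pos"][1],True))
h=cv2.cvtColor(np.ascontiguousarray(sc["pixels"]),cv2.COLOR_RGB2HSV)
print("sat");print(h[176:210:2,284:322:3,1]);print(h[176:210:2,284:322:3,2])
E
```

```text
-1 (239.09846547314578, 229.31244671781755) [226 217  26  24 335] (np.float64(-0.3010972915751642), np.float64(0.17743719741779929))
1 (301.00864197530865, 191.25102880658434) [288 181  27  23 402] (np.float64(-0.09527181444467514), np.float64(0.13546558309830514))
(np.float64(0.2011604549845223), [(np.float64(-0.3010972915751642), np.float64(0.17743719741779929)), (np.float64(-0.09527181444467514), np.float64(0.13546558309830514))])
sat
[[ 17  33  44 114 119 120 123 110 126 118 119 119 128]
 [ 32  43 106 130 124 127 100  81 107 122 118 126 122]
 [ 27 101 120 120 115 102  77  78  81 126 129 124 118]
 [ 89 120 113  67  31  22  25  43  99 135 138 118 119]
 [126 122  62  13   8  13  21  29 120 142 142 128 118]
 [119 120  20   9   9  60 104 114 126  64 136 125 128]
 [123 106  11   9  17 111 142 125  42  11 113 119 129]
 [136 105  13  18  79 135 142  56   9   7  70 121 126]
 [134 108  43  94 133  91  63  18   7   6  45 127 124]
 [142 134 126 134  68  18  12   6   6   6  59 122 119]
 [146 140 140  72  14   7   7   6   6   7  94 122 119]
 [140 147  88  44  25  14   9   7   8  27 115 126 121
[... 513 characters left out ...]
46 246 246 246 245 231 217 187 236 243]
 [243 238 246 246 246 242 237 232 217 218 193 238 237]
 [241 240 246 246 246 235 231 223 232 245 222 243 232]
 [205 234 246 245 237 224 197 228 246 247 243 243 236]
 [147 196 240 236 222 211 206 244 247 247 245 235 240]
 [154 200 228 217 220 244 246 246 247 247 237 241 244]
 [191 227 206 202 245 246 246 247 246 246 222 242 244]
 [211 198 156 178 234 245 246 246 244 227 239 238 243]
 [163 161 161 163 177 207 219 219 195 207 243 243 235]
 [142 170 170 164 167 169 170 167 184 240 244 244 236]
 [138 169 168 171 167 159 187 219 231 243 244 244 233]
 [134 169 169 168 167 149 184 241 243 235 243 240 240]
 [145 171 169 169 169 164 146 218 243 238 230 234 244]]
```

```bash
cat >> h.py <<'E'
from scipy.spatial.transform import Rotation as Q
def px(im,p):
    R=Q.from_quat(np.roll(np.array(im["rotation"]),-1)).as_matrix(); q=np.array(im["mtx"])@(R.T@(np.array(p)-im["xyz"])); return q[:2]/q[2]
def swing(im,yc,dbg=False):
    h=cv2.cvtColor(np.ascontiguousarray(im["pixels"]),cv2.COLOR_RGB2HSV)
    m=(h[...,1]<62)&(h[...,2]>198); z=[];ys=[]
    for s in(-1,1):
        y=yc+s*.108; c=px(im,[.4533-.0453*y,y,.160]); e=[]
        for u in range(int(round(c[0]))-8,int(round(c[0]))+9):
            lo=int(c[1]-14); r=np.nonzero(m[lo:int(c[1]+26),u])[0]
            if len(r): e.append((u,lo+r.max()+.5))
        e=np.array(e); f=np.polyfit(e[:,0]-c[0],e[:,1],2)   # parabola under the disc
        r=e[:,1]-np.polyval(f,e[:,0]-c[0]); k=abs(r)<2; f=np.polyfit(e[k,0]-c[0],e[k,1],2)
        y_,z_=onrail(im,c[0],f[2]); z.append(z_);ys.append(y_)
        if dbg: print(s,c.round(1),f.round(3),k.sum(),(y_,z_))
    return np.arctan2(z[0]-z[1],.216)
E
python3 - <<'E'
from h import *
for _ in range(2):
    sc=get_image("scene"); s=sense(); print(s["t"],swing(sc,s["tcp_pos"][1],_==0))
E
```

```text
-1 [239.  233.7] [-2.30000e-02 -9.30000e-02  2.37567e+02] 17 (np.float64(-0.30715407919706494), np.float64(0.14408907469440502))
1 [302.6 184.4] [-2.50000e-02  4.00000e-02  2.00565e+02] 17 (np.float64(-0.09164937249112975), np.float64(0.08702029478991413))
2.9167 0.2583049132781216
2.9667 0.25830070352469214
```

```bash
cat > plan.py <<'E'
import numpy as np
from scipy.optimize import minimize
W2=9.81/.75; w=np.sqrt(W2); DT=1/12; zeta=.005
def sim(th,om,v,vp,n=20,tend=0):
    """v: row speeds; speed ramps linearly across each row from the former value"""
    out=[]
    for a in np.diff(np.r_[vp,v])/DT:
        c=a/.75/W2; x,y=th-c,om
        C,S=np.cos(w*DT),np.sin(w*DT); th,om=c+x*C+y/w*S,-x*w*S+y*C; out.append((th,om))
    return np.array(out)
def plan(th,om,vp,dist,N,lo=-.3,hi=.05,vmax=.35):
    """rows' shifts (m) along rail: quiet, stopped after dist, from th,om and speed vp"""
    def path(v): 
        return np.cumsum((np.r_[vp,v[:-1]]+v)/2*DT)
    cons=[dict(type="eq",fun=lambda v:np.r_[sim(th,om,v,vp)[-1],5*(path(v)[-1]-dist),v[-1]]),
          dict(type="ineq",fun=lambda v:np.r_[dist+hi-path(v),path(v)-lo])]
    r=minimize(lambda v:np.sum(np.diff(np.r_[vp,v])**2)*10,np.full(N,dist/N/DT),constraints=cons,bounds=[(-vmax,vmax)]*N,method="SLSQP",options=dict(maxiter=300))
    v=r.x; s=sim(th,om,v,vp)
    return r.success,v,np.diff(np.r_[0,path(v)]),s
E
python3 - <<'E'
from plan import *
for N in(18,21,24,27,30):
    ok,v,d,s=plan(.28,0,.12,.2,N,lo=0)
    print(N,ok,"amax",abs(np.diff(np.r_[.12,v])/DT).max().round(2),"vmax",abs(v).max().round(2),"maxpos",np.cumsum(d).max().round(3),"th",s[:,0].min().round(2),s[:,0].max().round(2))
    print((d*1e3).round(1).tolist())
E
```

```text
18 False amax 7.32 vmax 0.35 maxpos 0.247 th -0.18 0.26
[1.0, -1.0, 0.0, -0.0, 0.0, 0.0, 17.6, 29.2, 29.2, 29.2, 29.2, 29.2, 29.2, 29.2, 25.4, -3.7, -29.2, -14.3]
21 True amax 1.64 vmax 0.35 maxpos 0.249 th -0.18 0.26
[5.4, -1.3, -3.1, -1.0, 3.9, 10.9, 18.6, 25.0, 28.4, 29.2, 29.2, 29.2, 28.1, 23.8, 16.0, 6.4, -3.3, -11.0, -15.0, -13.6, -5.7]
24 True amax 1.31 vmax 0.35 maxpos 0.25 th -0.18 0.26
[5.5, -0.8, -2.0, 1.0, 6.8, 13.9, 20.8, 26.1, 28.7, 29.2, 29.2, 28.4, 25.3, 19.7, 12.7, 5.7, -0.0, -4.3, -7.8, -10.1, -10.5, -9.1, -6.1, -2.1]
27 True amax 1.24 vmax 0.35 maxpos 0.25 th -0.18 0.26
[5.7, -0.3, -1.4, 1.3, 6.7, 13.5, 20.2, 25.6, 28.5, 29.2, 29.2, 28.4, 25.3, 19.7, 12.8, 5.8, -0.0, -4.3, -7.6, -9.9, -10.6, -9.6, -7.1, -3.6, -0.3, 1.8, 1.2]
30 True amax 0.89 vmax 0.35 maxpos 0.25 th -0.2 0.26
[7.2, 3.2, 2.3, 3.9, 7.4, 12.2, 17.3, 22.2, 26.0, 28.3, 28.8, 27.2, 23.8, 18.9, 13.0, 6.9, 1.3, -3.4, -7.3, -10.3, -11.8, -11.9, -10.3, -7.4, -3.8, 0.1, 3.4, 5.3, 5.2, 2.2]
```

```bash
sed -i 's/hi=.05,vmax=.35):/hi=.05,vmax=.35,vb=()):/; s/bounds=\[(-vmax,vmax)\]\*N/bounds=[(b,vmax) for b in vb]+[(-vmax,vmax)]*(N-len(vb))/' plan.py
python3 - <<'E'
from plan import *
for N in(27,30,33,39):
    ok,v,d,s=plan(.28,0,.12,.2,N,lo=0,hi=.08,vb=[.1]*5)
    print(N,ok,"amax",abs(np.diff(np.r_[.12,v])/DT).max().round(2),"vmax",abs(v).max().round(2),"maxpos",np.cumsum(d).max().round(3),"th",s[:,0].min().round(2),s[:,0].max().round(2))
    print((v*DT*1e3).round(1).tolist())
E
```

```text
27 True amax 1.14 vmax 0.35 maxpos 0.28 th -0.21 0.27
[8.3, 8.3, 8.3, 8.3, 10.1, 14.9, 20.9, 26.2, 29.2, 29.2, 29.2, 28.7, 24.5, 17.7, 9.8, 2.5, -2.5, -6.6, -10.9, -14.0, -15.2, -14.0, -10.8, -6.3, -1.8, 0.9, 0.0]
30 True amax 0.9 vmax 0.35 maxpos 0.28 th -0.21 0.27
[8.3, 8.3, 8.3, 9.5, 12.6, 16.7, 21.1, 25.1, 27.9, 29.2, 28.7, 26.3, 22.2, 16.7, 10.5, 4.2, -1.2, -6.0, -10.2, -13.2, -14.6, -14.4, -12.6, -9.5, -5.6, -1.6, 1.7, 3.5, 3.2, 0.0]
33 True amax 0.8 vmax 0.32 maxpos 0.28 th -0.21 0.27
[8.6, 8.7, 10.1, 12.5, 15.6, 19.0, 22.2, 24.8, 26.4, 26.9, 26.0, 23.7, 20.2, 15.6, 10.3, 4.8, -0.6, -5.6, -9.7, -12.7, -14.4, -14.7, -13.7, -11.6, -8.6, -5.2, -1.7, 1.4, 3.8, 5.0, 4.8, 3.2, 0.0]
39 True amax 0.62 vmax 0.22 maxpos 0.2 th -0.24 0.27
[8.6, 8.3, 9.0, 10.5, 12.4, 14.4, 16.3, 17.7, 18.4, 18.2, 17.0, 14.8, 11.7, 7.9, 3.7, -0.7, -4.8, -8.4, -11.2, -13.0, -13.6, -13.1, -11.4, -8.8, -5.5, -1.7, 2.1, 5.7, 8.8, 11.2, 12.6, 13.0, 12.5, 11.0, 9.0, 6.5, 4.0, 1.7, 0.0]
```

The foot should drop off near y≈-0.114 with the lamp at 0.28 rad. The plan is to ease off the rest at 0.12 m/s, then use a shaped move that cancels the swing. I'll look at the turning point.

Request:
send_rows(
  deltas=[
    {"xyz":[-0.0005,0.012,0],"turn":[0,0,0],"claw":0.8},
    {"xyz":[-0.0015,0.032,0],"turn":[0,0,0],"claw":0.8},
    {"xyz":[-0.0018,0.04,0],"turn":[0,0,0],"claw":0.8},
    {"xyz":[-0.0018,0.04,0],"turn":[0,0,0],"claw":0.8},
    {"xyz":[-0.0018,0.04,0],"turn":[0,0,0],"claw":0.8},
    {"xyz":[-0.0018,0.04,0],"turn":[0,0,0],"claw":0.8},
    {"xyz":[-0.0018,0.04,0],"turn":[0,0,0],"claw":0.8},
    {"xyz":[-0.0018,0.04,0],"turn":[0,0,0],"claw":0.8},
    {"xyz":[-0.0018,0.04,0],"turn":[0,0,0],"claw":0.8},
    {"xyz":[-0.0016,0.036,0],"turn":[0,0,0],"claw":0.8},
    {"xyz":[-0.0016,0.034,0],"turn":[0,0,0],"claw":0.8},
    {"xyz":[-0.0016,0.036,0],"turn":[0,0,0],"claw":0.8},
  ],
)

```text
t: 3.97
tcp_pos: [0.4581, -0.0884, 0.2801]
tool_rot: [0.001, 1.0, 0.023, 0.001]
wrist_force: [-1.6, -2.1, 5.8]
gripper_width: 0.0295
grip_force: 62.0
```

Request:
send_rows(
  deltas=[
    {"xyz":[-0.0019,0.042,0],"turn":[0,0,0],"claw":0.8},
    {"xyz":[-0.0023,0.05,0],"turn":[0,0,0],"claw":0.8},
    {"xyz":[-0.0026,0.058,0],"turn":[0,0,0],"claw":0.8},
    {"xyz":[-0.003,0.065,0],"turn":[0,0,0],"claw":0.8},
    {"xyz":[-0.0032,0.071,0],"turn":[0,0,0],"claw":0.8},
    {"xyz":[-0.0034,0.074,0],"turn":[0,0,0],"claw":0.8},
    {"xyz":[-0.0033,0.073,0],"turn":[0,0,0],"claw":0.8},
    {"xyz":[-0.0031,0.068,0],"turn":[0,0,0],"claw":0.8},
    {"xyz":[-0.0027,0.059,0],"turn":[0,0,0],"claw":0.8},
    {"xyz":[-0.0021,0.047,0],"turn":[0,0,0],"claw":0.8},
    {"xyz":[-0.0015,0.032,0],"turn":[0,0,0],"claw":0.8},
    {"xyz":[-0.0007,0.015,0],"turn":[0,0,0],"claw":0.8},
  ],
)

```text
t: 4.97
tcp_pos: [0.4504, 0.076, 0.2801]
tool_rot: [0.0, 1.0, 0.023, 0.001]
wrist_force: [-1.2, -3.2, 7.3]
gripper_width: 0.0294
grip_force: 62.2
```

```bash
python3 - <<'E'
from h import *
for _ in range(3):
    s=sense(); sc=get_image("scene"); print(s["t"],s["tcp_pos"],s["wrist_force"].round(1),swing(sc,s["tcp_pos"][1],_==0)*1.06)
save(sc,"s4"); c=np.ascontiguousarray(sc["pixels"][80:280,180:430,::-1]); cv2.imwrite("pics/c4.png",cv2.resize(c,None,fx=3,fy=3))
E
```

```text
-1 [317.9 172.6] [-3.60000e-02 -5.50000e-02  1.84684e+02] 15 (np.float64(-0.03265802032735576), np.float64(0.10491862059515977))
1 [372.4 130.4] [-6.70000e-02  2.74000e-01  1.35763e+02] 14 (np.float64(0.1870228144731062), np.float64(0.1343823130751549))
4.9667 [0.45038099 0.07595092 0.28011548] [-1.2 -3.2  7.3] -0.14370344529553553
5.0167 [0.45038566 0.07646588 0.28012928] [-1.5  2.3  8.3] -0.09459755299111848
5.0667 [0.45036454 0.07629519 0.2801317 ] [-2.7  1.2  7.2] -0.05452189161317605
```

View pics/c4.png

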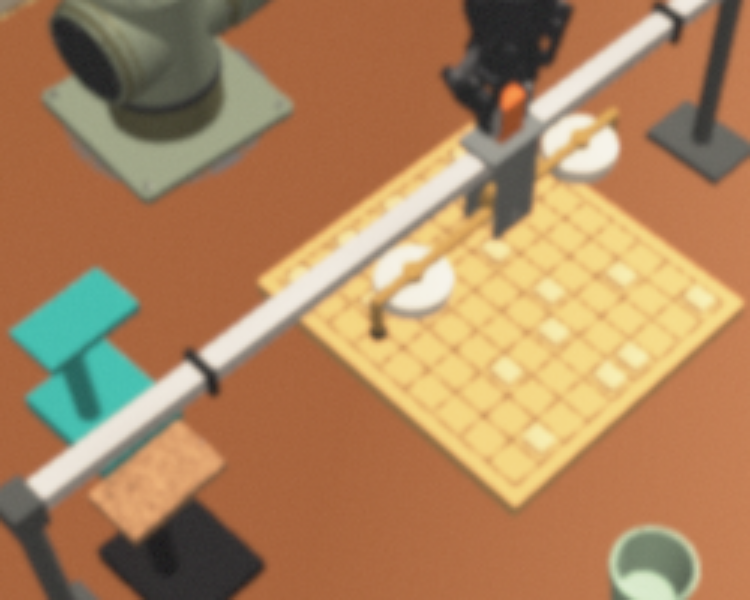

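The lamp is clear of the rest, with its -y foot at crop (377,333). The rest stands untouched with its shelf at about (158,480). I'll replan from the measured state: θ≈-0.015, rate ≈+0.88 rad/s.

```bash
python3 - <<'E'
from plan import *
for N in(24,30,36):
    ok,v,d,s=plan(-.015,.88,0,.0102,N,lo=-.13,hi=.07)
    print(N,ok,"amax",abs(np.diff(np.r_[0,v])/DT).max().round(2),"pos",np.cumsum(v*DT).max().round(3),np.cumsum(v*DT).min().round(3),"th",s[:,0].min().round(2),s[:,0].max().round(2),s[11].round(2),s[23].round(2))
    print((v*DT*4e0).round(3).tolist())
E
```

```text
24 True amax 0.84 pos 0.01 -0.119 th -0.06 0.18 [-0.03 -0.3 ] [ 0. -0.]
[-0.023, -0.043, -0.059, -0.068, -0.072, -0.069, -0.059, -0.045, -0.028, -0.008, 0.013, 0.032, 0.047, 0.059, 0.066, 0.068, 0.064, 0.056, 0.045, 0.033, 0.02, 0.009, 0.002, 0.0]
30 True amax 0.59 pos 0.048 -0.076 th -0.11 0.2 [-0.05 -0.43] [0.03 0.02]
[-0.014, -0.027, -0.038, -0.045, -0.048, -0.046, -0.04, -0.03, -0.017, -0.001, 0.015, 0.031, 0.045, 0.056, 0.063, 0.065, 0.063, 0.057, 0.046, 0.033, 0.019, 0.004, -0.009, -0.02, -0.027, -0.031, -0.029, -0.023, -0.013, 0.0]
36 True amax 0.53 pos 0.08 -0.05 th -0.13 0.21 [-0.05 -0.51] [0.03 0.12]
[-0.011, -0.021, -0.028, -0.033, -0.034, -0.031, -0.025, -0.015, -0.002, 0.012, 0.026, 0.04, 0.051, 0.06, 0.065, 0.065, 0.062, 0.054, 0.043, 0.029, 0.015, -0.0, -0.014, -0.025, -0.034, -0.039, -0.041, -0.039, -0.034, -0.027, -0.018, -0.01, -0.003, 0.002, 0.003, 0.0]
```

Request:
send_rows(
  deltas=[
    {"xyz":[0.0006,-0.014,0],"turn":[0,0,0],"claw":0.8},
    {"xyz":[0.0012,-0.027,0],"turn":[0,0,0],"claw":0.8},
    {"xyz":[0.0017,-0.038,0],"turn":[0,0,0],"claw":0.8},
    {"xyz":[0.0021,-0.045,0],"turn":[0,0,0],"claw":0.8},
    {"xyz":[0.0022,-0.048,0],"turn":[0,0,0],"claw":0.8},
    {"xyz":[0.0021,-0.046,0],"turn":[0,0,0],"claw":0.8},
    {"xyz":[0.0018,-0.04,0],"turn":[0,0,0],"claw":0.8},
    {"xyz":[0.0014,-0.03,0],"turn":[0,0,0],"claw":0.8},
    {"xyz":[0.0008,-0.017,0],"turn":[0,0,0],"claw":0.8},
    {"xyz":[0,-0.001,0],"turn":[0,0,0],"claw":0.8},
    {"xyz":[-0.0007,0.015,0],"turn":[0,0,0],"claw":0.8},
    {"xyz":[-0.0014,0.031,0],"turn":[0,0,0],"claw":0.8},
  ],
)

```text
t: 6.12
tcp_pos: [0.4535, 0.0092, 0.2801]
tool_rot: [0.001, 1.0, 0.022, 0.001]
wrist_force: [-1.9, -2.0, 6.7]
gripper_width: 0.0293
grip_force: 62.2
```

Request:
send_rows(
  deltas=[
    {"xyz":[-0.0021,0.045,0],"turn":[0,0,0],"claw":0.8},
    {"xyz":[-0.0026,0.056,0],"turn":[0,0,0],"claw":0.8},
    {"xyz":[-0.0029,0.063,0],"turn":[0,0,0],"claw":0.8},
    {"xyz":[-0.003,0.065,0],"turn":[0,0,0],"claw":0.8},
    {"xyz":[-0.0029,0.063,0],"turn":[0,0,0],"claw":0.8},
    {"xyz":[-0.0026,0.057,0],"turn":[0,0,0],"claw":0.8},
    {"xyz":[-0.0021,0.046,0],"turn":[0,0,0],"claw":0.8},
    {"xyz":[-0.0015,0.033,0],"turn":[0,0,0],"claw":0.8},
    {"xyz":[-0.0009,0.019,0],"turn":[0,0,0],"claw":0.8},
    {"xyz":[-0.0002,0.004,0],"turn":[0,0,0],"claw":0.8},
    {"xyz":[0.0004,-0.009,0],"turn":[0,0,0],"claw":0.8},
    {"xyz":[0.0009,-0.02,0],"turn":[0,0,0],"claw":0.8},
  ],
)

```text
t: 7.12
tcp_pos: [0.4485, 0.1168, 0.2801]
tool_rot: [-0.001, 1.0, 0.023, 0.001]
wrist_force: [-1.7, 2.0, 7.4]
gripper_width: 0.0292
grip_force: 62.1
```

Request:
send_rows(
  deltas=[
    {"xyz":[0.0012,-0.027,0],"turn":[0,0,0],"claw":0.8},
    {"xyz":[0.0014,-0.031,0],"turn":[0,0,0],"claw":0.8},
    {"xyz":[0.0013,-0.029,0],"turn":[0,0,0],"claw":0.8},
    {"xyz":[0.0011,-0.023,0],"turn":[0,0,0],"claw":0.8},
    {"xyz":[0.0006,-0.013,0],"turn":[0,0,0],"claw":0.8},
  ],
)

```text
t: 7.53
tcp_pos: [0.45, 0.085, 0.2801]
tool_rot: [-0.001, 1.0, 0.023, 0.001]
wrist_force: [-2.0, 2.3, 7.3]
gripper_width: 0.0296
grip_force: 62.1
```

```bash
python3 - <<'E'
from h import *
T=[];A=[]
for _ in range(36):
    s=sense(); sc=get_image("scene"); T.append(s["t"]);A.append(swing(sc,s["tcp_pos"][1])*1.06)
print(s["tcp_pos"],np.round(A,3).tolist())
T=np.array(T);A=np.array(A)[3:];T=T[3:]; t=T-T[-1]-.05
for w in(3.4,3.5,3.617,3.7,3.8):
    M=np.c_[np.cos(w*t),np.sin(w*t),np.ones_like(t)]; f,r,_,_=np.linalg.lstsq(M,A,rcond=None); print(w,"theta",f[0],"om",f[1]*w,"off",f[2],r)
E
```

```text
[0.44996973 0.08461561 0.28013179] [-0.068, -0.056, -0.034, -0.026, -0.023, 0.004, 0.012, 0.021, 0.03, 0.033, 0.049, 0.053, 0.057, 0.046, 0.037, 0.029, 0.021, 0.012, -0.007, -0.023, -0.029, -0.032, -0.07, -0.071, -0.073, -0.079, -0.09, -0.095, -0.109, -0.116, -0.103, -0.091, -0.079, -0.075, -0.075, -0.07]
3.4 theta -0.03257462526546872 om 0.22125124380699734 off -0.030004873274495077 [0.00259103]
3.5 theta -0.026749267457273882 om 0.24080828721223682 off -0.02950026938616022 [0.00190658]
3.617 theta -0.019483243134324053 om 0.2619536118814865 off -0.028963179950704323 [0.00148459]
3.7 theta -0.01408183153761039 om 0.27543231901264226 off -0.02861386732495397 [0.00148414]
3.8 theta -0.007372323671262388 om 0.2895417971571811 off -0.028225054538166816 [0.00187041]
```

The fit gives a residual swing amplitude of about 0.075 rad at ω≈3.65. The constant -0.029 is view bias. One small correction move follows.

```bash
python3 - <<'E'
from plan import *
for N in(24,):
    ok,v,d,s=plan(-.018,.265,0,.002,N,lo=-.1,hi=.07)
    print(N,ok,"amax",abs(np.diff(np.r_[0,v])/DT).max().round(2),"pos",np.cumsum(v*DT).max().round(3),np.cumsum(v*DT).min().round(3))
    print((v*DT*4e0).round(3).tolist())
E
```

```text
24 True amax 0.22 pos 0.002 -0.038
[-0.006, -0.012, -0.016, -0.02, -0.022, -0.022, -0.02, -0.017, -0.012, -0.006, -0.0, 0.006, 0.011, 0.016, 0.019, 0.021, 0.021, 0.019, 0.017, 0.013, 0.01, 0.006, 0.002, 0.0]
```

Request:
send_rows(
  deltas=[
    {"xyz":[0.0003,-0.006,0],"turn":[0,0,0],"claw":0.8},
    {"xyz":[0.0005,-0.012,0],"turn":[0,0,0],"claw":0.8},
    {"xyz":[0.0007,-0.016,0],"turn":[0,0,0],"claw":0.8},
    {"xyz":[0.0009,-0.02,0],"turn":[0,0,0],"claw":0.8},
    {"xyz":[0.001,-0.022,0],"turn":[0,0,0],"claw":0.8},
    {"xyz":[0.001,-0.022,0],"turn":[0,0,0],"claw":0.8},
    {"xyz":[0.0009,-0.02,0],"turn":[0,0,0],"claw":0.8},
    {"xyz":[0.0008,-0.017,0],"turn":[0,0,0],"claw":0.8},
    {"xyz":[0.0005,-0.012,0],"turn":[0,0,0],"claw":0.8},
    {"xyz":[0.0003,-0.006,0],"turn":[0,0,0],"claw":0.8},
    {"xyz":[0,0,0],"turn":[0,0,0],"claw":0.8},
    {"xyz":[-0.0003,0.006,0],"turn":[0,0,0],"claw":0.8},
  ],
)

```text
t: 10.33
tcp_pos: [0.4517, 0.0477, 0.2801]
tool_rot: [0.0, 1.0, 0.023, 0.001]
wrist_force: [-1.3, -2.4, 6.5]
gripper_width: 0.0293
grip_force: 62.1
```

Request:
send_rows(
  deltas=[
    {"xyz":[-0.0005,0.011,0],"turn":[0,0,0],"claw":0.8},
    {"xyz":[-0.0007,0.016,0],"turn":[0,0,0],"claw":0.8},
    {"xyz":[-0.0009,0.019,0],"turn":[0,0,0],"claw":0.8},
    {"xyz":[-0.001,0.021,0],"turn":[0,0,0],"claw":0.8},
    {"xyz":[-0.001,0.021,0],"turn":[0,0,0],"claw":0.8},
    {"xyz":[-0.0009,0.019,0],"turn":[0,0,0],"claw":0.8},
    {"xyz":[-0.0008,0.017,0],"turn":[0,0,0],"claw":0.8},
    {"xyz":[-0.0006,0.013,0],"turn":[0,0,0],"claw":0.8},
    {"xyz":[-0.0005,0.01,0],"turn":[0,0,0],"claw":0.8},
    {"xyz":[-0.0003,0.006,0],"turn":[0,0,0],"claw":0.8},
    {"xyz":[-0.0001,0.003,0],"turn":[0,0,0],"claw":0.8},
  ],
)

```text
t: 11.25
tcp_pos: [0.4499, 0.0871, 0.2801]
tool_rot: [0.0, 1.0, 0.023, 0.001]
wrist_force: [-1.0, -2.3, 6.2]
gripper_width: 0.0293
grip_force: 62.1
```

```bash
python3 - <<'E'
from h import *
T=[];A=[]
for _ in range(42):
    s=sense(); sc=get_image("scene"); T.append(s["t"]);A.append(swing(sc,s["tcp_pos"][1])*1.06)
print(s["t"],s["tcp_pos"],s["wrist_force"],np.round(A,3).tolist())
T=np.array(T);A=np.array(A)[2:];T=T[2:]; t=T-T[-1]-.05
w=3.65
M=np.c_[np.cos(w*t),np.sin(w*t),np.ones_like(t)]; f,r,_,_=np.linalg.lstsq(M,A,rcond=None); print(w,"theta",f[0],"om",f[1]*w,"off",f[2],r)
im=get_image("top"); H=cv2.cvtColor(np.ascontiguousarray(im["pixels"]),cv2.COLOR_RGB2HSV)
save(im,"t5");save(sc,"s5")
a=np.vstack([im["pixels"][100:330,60:500],sc["pixels"][60:290,140:580]])[:,:,::-1]; cv2.imwrite("pics/c5.png",cv2.resize(np.ascontiguousarray(a),None,fx=1.25,fy=1.25))
E
```

```text
13.3 [0.4498523  0.08719033 0.280098  ] [-1.94050532 -0.20344168  7.09030956] [-0.05, -0.05, -0.053, -0.05, -0.055, -0.053, -0.05, -0.048, -0.05, -0.048, -0.043, -0.039, -0.025, -0.017, -0.015, -0.015, -0.013, -0.007, -0.008, -0.005, -0.007, -0.007, -0.005, -0.008, -0.007, -0.007, -0.015, -0.014, -0.017, -0.029, -0.033, -0.043, -0.045, -0.05, -0.05, -0.05, -0.053, -0.05, -0.05, -0.05, -0.05, -0.05]
3.65 theta -0.018267001514118468 om 0.06396460448974357 off -0.02870916905607314 [0.00046987]
```

View pics/c5.png

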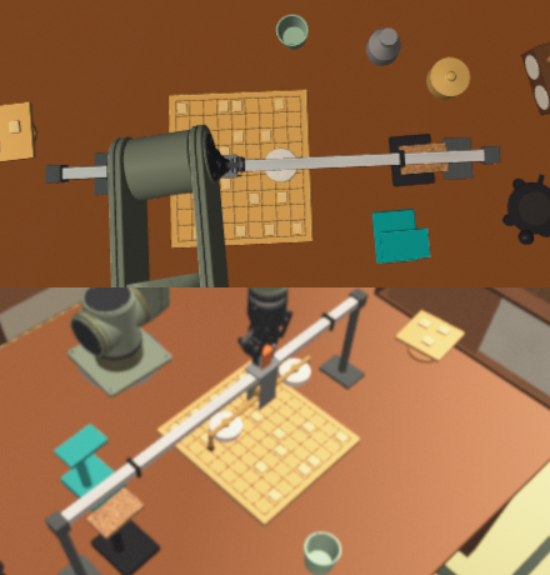

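The lamp hangs centred over the board with about 0.025 rad of residual swing. The rest, cup, flask and case stand where they were. I'll hold for a while, then open and lift away.

Request:
send_rows(
  deltas=[
    {"xyz":[0,0,0],"turn":[0,0,0],"claw":0.8},
    {"xyz":[0,0,0],"turn":[0,0,0],"claw":0.8},
    {"xyz":[0,0,0],"turn":[0,0,0],"claw":0.8},
    {"xyz":[0,0,0],"turn":[0,0,0],"claw":0.8},
    {"xyz":[0,0,0],"turn":[0,0,0],"claw":0.8},
    {"xyz":[0,0,0],"turn":[0,0,0],"claw":0.8},
    {"xyz":[0,0,0],"turn":[0,0,0],"claw":0.8},
    {"xyz":[0,0,0],"turn":[0,0,0],"claw":0.8},
    {"xyz":[0,0,0],"turn":[0,0,0],"claw":0.8},
    {"xyz":[0,0,0],"turn":[0,0,0],"claw":0.8},
    {"xyz":[0,0,0],"turn":[0,0,0],"claw":0.8},
    {"xyz":[0,0,0],"turn":[0,0,0],"claw":0.8},
  ],
  grip_force=20,
)

```text
t: 14.4
tcp_pos: [0.4499, 0.0872, 0.2801]
tool_rot: [0.0, 1.0, 0.023, 0.001]
wrist_force: [-1.9, -1.5, 6.5]
gripper_width: 0.029
grip_force: 62.1
```

Request:
send_rows(
  deltas=[
    {"xyz":[0,0,0],"turn":[0,0,0],"claw":0.8},
    {"xyz":[0,0,0],"turn":[0,0,0],"claw":0.8},
    {"xyz":[0,0,0],"turn":[0,0,0],"claw":0.8},
    {"xyz":[0,0,0],"turn":[0,0,0],"claw":0.8},
    {"xyz":[0,0,0],"turn":[0,0,0],"claw":0.8},
    {"xyz":[0,0,0],"turn":[0,0,0],"claw":0.8},
    {"xyz":[0,0,0],"turn":[0,0,0],"claw":0.3},
    {"xyz":[0,0,0],"turn":[0,0,0],"claw":0.3},
    {"xyz":[0,0,0],"turn":[0,0,0],"claw":0.3},
    {"xyz":[0,0,0],"turn":[0,0,0],"claw":0.3},
    {"xyz":[0,0,0],"turn":[0,0,0],"claw":0.3},
    {"xyz":[0,0,0],"turn":[0,0,0],"claw":0.3},
  ],
)

```text
t: 15.4
tcp_pos: [0.4496, 0.0872, 0.2786]
tool_rot: [0.0, 1.0, 0.023, -0.0]
wrist_force: [0.6, 0.0, 0.7]
gripper_width: 0.0598
grip_force: 0.0
```

Request:
send_rows(
  deltas=[
    {"xyz":[0,0,0.03],"turn":[0,0,0],"claw":0.3},
    {"xyz":[0,0,0.06],"turn":[0,0,0],"claw":0.3},
    {"xyz":[0,0,0.08],"turn":[0,0,0],"claw":0.3},
    {"xyz":[0,0,0.08],"turn":[0,0,0],"claw":0.3},
    {"xyz":[0,0,0.08],"turn":[0,0,0],"claw":0.3},
    {"xyz":[0,0,0.06],"turn":[0,0,0],"claw":0.3},
    {"xyz":[0,0,0.03],"turn":[0,0,0],"claw":0.3},
    {"xyz":[0,0,0],"turn":[0,0,0],"claw":0.3},
  ],
)

```text
t: 16.07
tcp_pos: [0.4503, 0.0873, 0.3858]
tool_rot: [-0.0, 1.0, 0.023, 0.002]
wrist_force: [0.4, 0.8, 0.2]
gripper_width: 0.06
grip_force: 0.0
```

```bash
python3 - <<'E'
from h import *
A=[]
for _ in range(36):
    s=sense(); sc=get_image("scene"); A.append(swing(sc,.0872)*1.06)
print(s["t"],s["tcp_pos"],s["gripper_width"],np.round(A,3).tolist())
h=cv2.cvtColor(np.ascontiguousarray(sc["pixels"]),cv2.COLOR_RGB2HSV)
m=(h[...,0]>=4)&(h[...,0]<=14)&(h[...,1]>190)&(h[...,2]>150); m[:80]=0;m[220:]=0;m[:,:240]=0;m[:,420:]=0
k,l,st,ce=cv2.connectedComponentsWithStats(m.astype(np.uint8)); print([(st[j].tolist(),onrail(sc,*ce[j])) for j in range(1,k) if st[j,4]>8])
print("expected grip px",px(sc,[.4494,.0872,.292]))
c=np.ascontiguousarray(sc["pixels"][60:260,180:430,::-1]); cv2.imwrite("pics/c6.png",cv2.resize(c,None,fx=3,fy=3))
E
```

```text
17.8167 [0.44964843 0.08717308 0.38378639] 0.060091116159354085 [-0.014, -0.017, -0.025, -0.036, -0.043, -0.045, -0.05, -0.05, -0.05, -0.05, -0.05, -0.05, -0.05, -0.05, -0.049, -0.05, -0.048, -0.043, -0.039, -0.036, -0.019, -0.019, -0.014, -0.015, -0.013, -0.007, -0.007, -0.008, -0.008, -0.008, -0.007, -0.007, -0.013, -0.017, -0.014, -0.016]
[]
expected grip px [350.96119219 115.50290237]
```

View pics/c6.png

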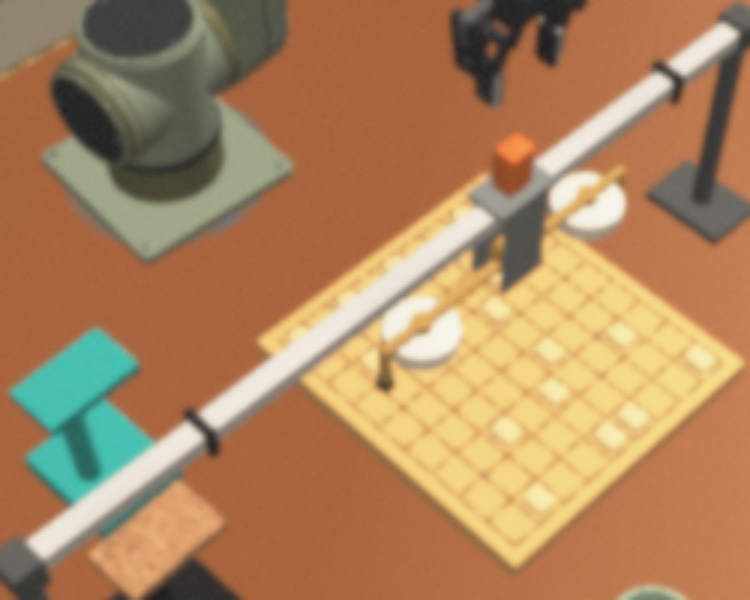

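The grip is at crop (514,165), i.e. px (351.3,115), exactly where expected. The gripper is clear above it and the lamp is quiet over the board, so I'm handing in.

```bash
python3 -c "
from h import *
print(job_done())"
```

```text
the job is handed in; nothing more can be done
None
```

I handed the job in: the lamp hangs centred over the board to within about 1 mm by my measurement, swinging only about 0.025 rad. The gripper is let go and clear, and the rest and other things look unmoved in the pictures; no verdict was returned.

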